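# Purge the moisture trap of an airbrush air block

### The arm

A 6-joint arm with a two-finger parallel gripper is mounted at the origin on the work surface. World frame = base frame: x ahead of the robot, y to its left, z up, the work surface at z = 0. Lengths are in m, angles in rad, forces in N, time in s.
With the tool pointing down it reaches from about 0.375 to 0.975 m from the base axis. Payload 3.8 kg.
Tool frame: the origin (TCP) lies on the centre line of the jaws, within the pads' length; the fingertips stand bot.tip_reach ahead of it and the grasp point (between the pads) lies 5 mm behind it (bot.tip_reach is the distance from the TCP to the fingertips, in m); z points along the fingers, y is the line along which they close (so a half turn about z gives the same grasp; the last joint's range is limited). The gripper opens to 85 mm and grips with 20 to 120 N. Pads are 22 mm wide; open, the fingers measure 114 mm over their backs; the gripper's body (76 mm by 85 mm) begins 54 mm behind the grasp point. The pads swing forward as they close: fully open they stand 13 mm farther back than shut.
Start: joints at [1.065, 0.264, 1.604, -0, 1.274, -0.037], TCP at [0.305, 0.602, 0.245] pointing down, gripper open.
Joint ranges: [-2.63, 2.63], [-0.94, 2.18], [0.31, 2.57], [-1.31, 4.45], [0, 2.66], [-2.55, 2.55]. Speed limits (rad/s): [2.57, 2.57, 3.14, 3.14, 3.14, 3.14].

### API

Orientations are given as a rotation vector (axis times angle).
In Python, from plant import bot, jaws, cams, workorder gives the robot as it stands. The module is installed in compiled form; this text tells all that it offers. Calls block until the motion is done:
- bot.move_to(position, orientation): joint-space move of the TCP to a pose.
- bot.move_l(position, rot=None, v=0.15): straight line of the TCP; rot=None keeps the orientation; v is the mean speed in m/s.
- bot.move_j(angles): joint-space move.
- jaws.open_gripper() and jaws.close_gripper(grip_force=None): open the fingers fully, or close them until they stop; grip_force is the grip in N (None keeps the last).
- bot.sleep(seconds).
- bot.inverse_kinematics(position, orientation): joint angles nearest the present ones, or None.
- cams.get_image(name): name is "side" or "top"; returns a dict with "img" (384x512x3 uint8, red, green, blue), "mtx" (3x3 intrinsics, pixels), "extrinsics" (4x4, takes a point from world to camera coordinates). Camera axes: x right, y down, z forward; pixel columns grow to the right and rows downward; lengths in m; the calibration is good to about 2 mm. A picture is of the moment at which its call begins. There is no depth.
A pose or a line that the arm cannot do raises bot.Unreachable and nothing moves.
- workorder.close_job(): hands the job in; it is judged then, once.
Readings, each from a call of its own:
- bot.current_time_s(): time.
- bot.current_joints(): joint angles.
- bot.current_dq(): joint speeds.
- bot.current_tau(): joint torques, N m.
- bot.current_ee_pos(): TCP position.
- bot.current_ee_rot(): TCP orientation.
- bot.current_force(): force on the tool from outside, world axes, zero at the start.
- bot.current_wrist_torque(): the same for the moment, N m.
- bot.current_opening(): finger opening in m.
- bot.current_finger_force(): force on a finger pad.
Only numpy, scipy, OpenCV 4.12 (cv2) and the standard library are available. Lean on these libraries where they do the work, as an engineer would, in place of code of your own. Each camera call takes 0.05 s, during which the arm holds its last target. There are 200 camera calls.

### The job

On this model-maker's bench, blow the water out of the airbrush air block: pull the blue purge knob straight up to its out detent, leave it out for about a second, then push it back down fully home and let go. Leave the red knob (out) and the yellow knob (in) as they are.

Things in the scene. Friction and masses are not known exactly. Their poses are not given: they have to be found in the camera images.
- purge_head (a point): Centre of the blue knob's head: an upright cylinder 32 mm in diameter, 22 mm high, flat top with a white disc. z up, y along the bar that carries the knobs. 76 mm above the bench with the knob in. Under the head: brass bonnet 25 mm in diameter, then the bar's top at 35 mm (bar 60 x 360 mm, fixed). Three like knobs stand 90 mm apart along the bar, the blue one at any of the places.
- purge_knob (a joint): Height to which the blue knob is pulled: 0 m fully in (home), 0.020 m fully out (detent and end stop). It moves straight up and down and snaps to the nearer end: about 5 N takes it off either end, about 1 N moves it half-way. It stays at the end where it is left.
- supply_knob (a joint): The same for the red knob (same shape), the air supply: it stands out, near 0.020 m, and is to stay out. Beyond the outer knobs, on the bar's ends: a trap bowl 92 mm high at 100 mm, a gauge 80 mm high at 75 mm.
- bypass_knob (a joint): The same for the yellow knob (same shape), the bypass: it is in, near 0 m, and is to stay in. A loose red model car (100 mm long, 35 mm high) and two loose paint jars (48 mm high) lie beside the bar, 65 mm or more clear of it.

How it is judged:
On the way:
1. the blue knob is pulled out to its detent and left out for at least half a second (value of joint purge_knob above 0.016 m), for 0.5 s.
At the end, for the whole second after the job is handed in: The blue knob is back fully in (within 4 mm of home), the red knob is still out (at least 15 mm) and the yellow knob still in (at most 5 mm) (value of joint purge_knob below 0.004 m and value of joint supply_knob above 0.015 m and value of joint bypass_knob below 0.005 m); the robot touches nothing.
It fails at once if the red knob is pushed in (value of joint supply_knob below 0.01 m).
It fails at once if the yellow knob is pulled out (value of joint bypass_knob above 0.01 m).
It also fails if it takes over 34 s, if anything falls off the work surface, if the arm or the gripper's body presses on something with over 40 N, if the wrist force passes 120 N, or if a joint passes its speed limit or range.

## Working session

There is one attempt and no reset: what is moved stays moved. The work goes in short steps, each a Python script; the robot and the scene stay as the last script left them, time stands still between calls to the robot, and variables do not carry over. Pictures are saved under pics/ and viewed, at most 10 in all, crops included, and the job is handed in when it is done.

```bash
mkdir -p pics; python3 - <<'E'
from plant import bot,jaws,cams
import cv2,numpy as np
for n in("top","side"):
    d=cams.get_image(n);cv2.imwrite(f"pics/{n}0.png",d["img"][:,:,::-1]);np.savez(f"{n}.npz",**d)
    print(n,d["mtx"].tolist(),d["extrinsics"].round(4).tolist())
print(bot.current_ee_rot(),bot.tip_reach,bot.current_time_s(),bot.current_opening())
E
```

```text
top [[392.71343242554343, 0.0, 257.03721264650454], [0.0, 392.71343242554343, 193.13901066743244], [0.0, 0.0, 1.0]] [[-0.0109, -0.9999, -0.0042, 0.0439], [-0.9983, 0.0112, -0.0567, 0.5927], [0.0568, 0.0036, -0.9984, 0.8002], [0.0, 0.0, 0.0, 1.0]]
side [[386.12709903352885, 0.0, 250.7992745338011], [0.0, 386.12709903352885, 194.13924798362385], [0.0, 0.0, 1.0]] [[0.7757, -0.631, -0.0112, -0.4033], [-0.3712, -0.4418, -0.8167, 0.3295], [0.5104, 0.6376, -0.577, 0.4245], [0.0, 0.0, 0.0, 1.0]]
[-0.72950099 -3.05513567  0.00316784] 0.014 0.1 0.08534722789075128
```

View pics/top0.png

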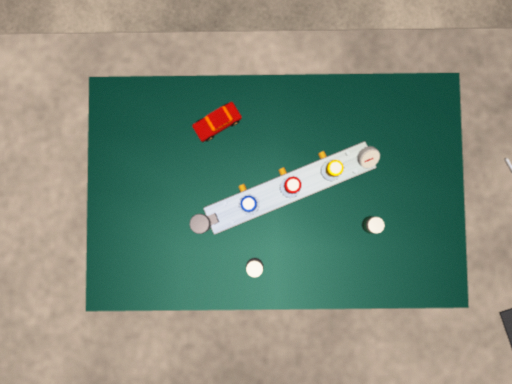

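View pics/side0.png

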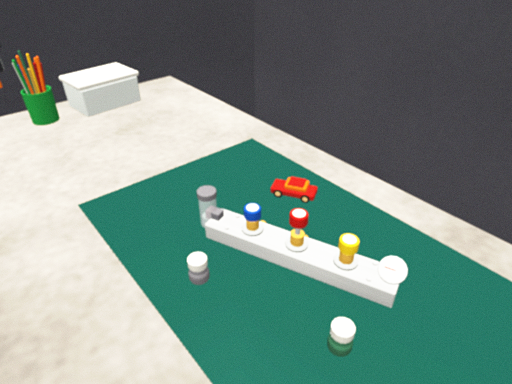

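The top view shows the discs: blue at (249,204), red at (293,185), yellow at (335,168), with the bowl beside blue. The side view agrees, with blue at (252,209) and yellow at (348,240), and the neighbours stand 90 mm along the bar. I'll grasp across the bar.

```bash
cat > h.py <<'E'
import numpy as np,cv2
from scipy.spatial.transform import Rotation as R
def onplane(d,uv,z):
    E=d["extrinsics"];r=E[:3,:3].T@np.linalg.solve(d["mtx"],[*uv,1]);c=-E[:3,:3].T@E[:3,3]
    return c+r*(z-c[2])/r[2]
def rot(yaw): # tool down, tool y along heading yaw
    y=np.array([np.cos(yaw),np.sin(yaw),0]);z=np.array([0,0,-1.]);return R.from_matrix(np.c_[np.cross(y,z),y,z]).as_rotvec()
E
python3 - <<'E'
from h import *
from plant import bot,cams
t=dict(np.load("top.npz"));s=dict(np.load("side.npz"))
def centroid(d,uv,r=7): # white disc
    i=d["img"].astype(int);m=np.zeros(i.shape[:2],bool);u,v=uv;m[v-r:v+r+1,u-r:u+r+1]=1
    m&=i.min(2)>175;y,x=np.nonzero(m);return x.mean(),y.mean(),len(x)
for n,a,b,z in(("blue",(249,204),(252,209),.087),("red",(293,185),(299,214),.107),("yel",(335,168),(348,240),.087)):
    ca,cb=centroid(t,a),centroid(s,b);print(n,ca,cb,onplane(t,ca[:2],z).round(4),onplane(s,cb[:2],z).round(4))
b,y=onplane(t,(249,204),.087),onplane(t,(335,168),.087)
th=np.arctan2(*(y-b)[1::-1]);print(np.linalg.norm(y-b),th)
for k in(np.pi/2,-np.pi/2):
    print(k,bot.inverse_kinematics([b[0],b[1],.16],rot(th+k)),bot.inverse_kinematics([b[0],b[1],.07],rot(th+k)))
for n,d,(u,v) in(("t",t,(249,204)),("s",s,(275,222))):
    w=50 if n=="t" else 65
    c=d["img"][v-45:v+45,u-60:u+60,::-1];cv2.imwrite(f"pics/{n}c.png",cv2.resize(c,None,fx=5,fy=5,interpolation=2))
E
```

```text
blue (np.float64(248.6590909090909), np.float64(203.6818181818182), 132) (np.float64(251.87912087912088), np.float64(207.05494505494505), 91) [0.5693 0.0532 0.087 ] [0.5682 0.0547 0.087 ]
red (np.float64(293.2096774193548), np.float64(184.65322580645162), 124) (np.float64(298.7524752475247), np.float64(212.83168316831683), 101) [ 0.603  -0.0301  0.107 ] [ 0.6021 -0.0292  0.107 ]
yel (np.float64(335.6697247706422), np.float64(167.36697247706422), 109) (np.float64(348.929203539823), np.float64(238.63716814159292), 113) [ 0.6367 -0.1134  0.087 ] [ 0.6353 -0.1123  0.087 ]
0.1777509776474753 -1.1852504203490248
1.5707963267948966 [ 4.86288404e-02  1.37736593e-01  1.91815026e+00 -4.44089210e-16
  1.08570580e+00 -3.36917066e-01] [ 4.86288404e-02  2.40328474e-01  1.98406025e+00 -8.88178420e-16
  9.17203933e-01 -3.36917066e-01]
-1.5707963267948966 None None
```

View pics/tc.png

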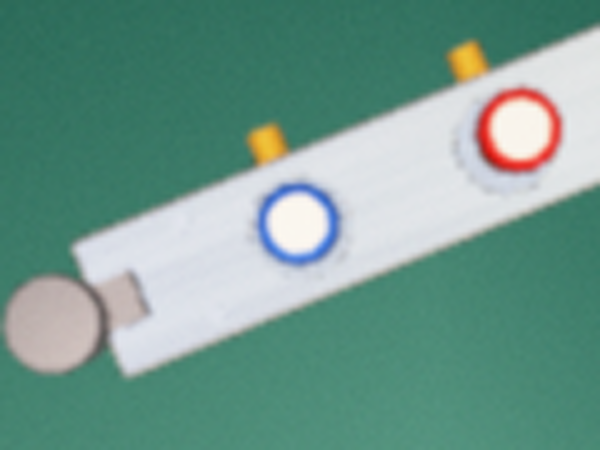

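The crop shows blue with its centre free and the bowl and red knob well clear on either side. Both views agree to about 1.5 mm: blue is at (0.569, 0.054), bar yaw −1.186. I'll grasp and pull, with checks.

```bash
python3 - <<'E'
from h import *
from plant import bot,jaws,cams
q=rot(-1.186+np.pi/2);x,y=.5688,.0538
P=lambda s:print(s,round(bot.current_time_s(),2),bot.current_ee_pos().round(4),np.round(bot.current_force(),1),round(bot.current_opening(),4),np.round(bot.current_finger_force(),1))
bot.move_to([x,y,.17],q);P("above")
bot.move_l([x,y,.071],v=.08);P("down")
jaws.close_gripper(grip_force=35);P("grip")
if .028<bot.current_opening()<.036 and np.linalg.norm(bot.current_force())<30:
    bot.move_l([x,y,.0915],v=.04);P("up")
for n in("side","top"):
    d=cams.get_image(n);cv2.imwrite(f"pics/{n}1.png",d["img"][:,:,::-1])
    if n=="side":cv2.imwrite("pics/s1c.png",cv2.resize(d["img"][150:270,190:350,::-1],None,fx=4,fy=4))
E
```

```text
above 2.29 [0.569  0.0547 0.1702] [ 0.1 -0.  -0.2] 0.0859 0.0
down 3.68 [0.5694 0.0538 0.0717] [-0.3 -0.1  0.6] 0.0852 0.0
grip 4.22 [0.5695 0.0541 0.0715] [1.2 1.7 2. ] 0.031 35.0
up 4.89 [0.5695 0.054  0.0916] [ 3.8  2.1 -2.3] 0.031 38.6
```

View pics/s1c.png

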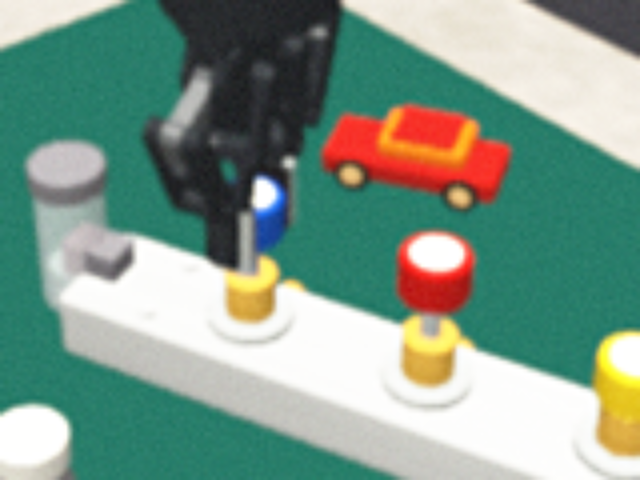

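The crop shows the blue head raised between the pads, with a gap above its bonnet like the red knob's. Red is still out. Next I dwell, push home, release and retreat.

```bash
python3 - <<'E'
from h import *
from plant import bot,jaws,cams
x,y=.5688,.0538
P=lambda s:print(s,round(bot.current_time_s(),2),bot.current_ee_pos().round(4),np.round(bot.current_force(),1),round(bot.current_opening(),4))
bot.sleep(1.1);P("held")
bot.move_l([x,y,.0695],v=.04);bot.sleep(.2);P("down")
jaws.open_gripper();P("open")
bot.move_l([x,y,.17],v=.1);P("up")
bot.move_to([.40,.30,.25],bot.current_ee_rot());P("away")
a=[]
for n,(u,v) in(("side",(290,222)),("top",(280,190))):
    d=cams.get_image(n);a.append(cv2.resize(d["img"][v-50:v+50,u-90:u+90,::-1],None,fx=3,fy=3,interpolation=2))
cv2.imwrite("pics/end.png",np.vstack(a)[:600])
E
```

```text
held 6.09 [0.5695 0.054  0.0916] [ 3.9  2.5 -2.8] 0.0306
down 6.99 [0.5696 0.054  0.0714] [-2.   2.4 15.5] 0.0306
open 7.57 [0.5685 0.0537 0.0691] [-0.4  0.   0.5] 0.0856
up 8.72 [0.5681 0.0538 0.169 ] [ 0.3 -0.4  0.6] 0.0855
away 9.91 [0.4004 0.2994 0.2495] [-0.3 -0.9 -0.1] 0.0857
```

View pics/end.png

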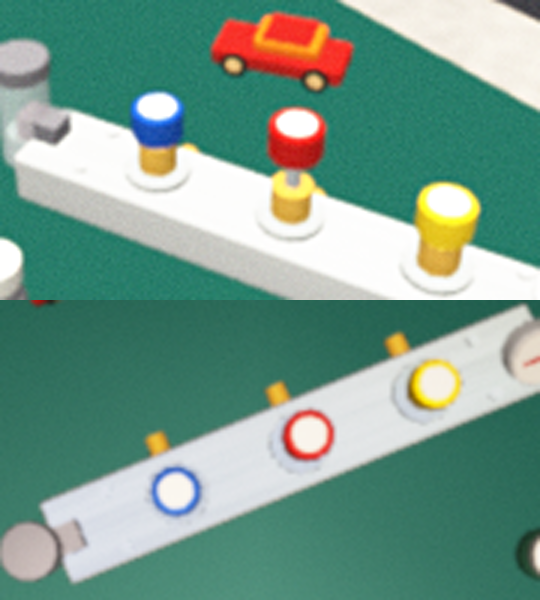

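The final picture shows the blue head at (157,118), seated on its bonnet. Red is still out with its stem visible, yellow is in, and the arm is clear. During the pull the blue disc stood about 10 px higher, so it was out.

```bash
python3 -c "
from plant import workorder
print(workorder.close_job())"
```

```text
the job is handed in; nothing more can be done
None
```

I pulled the blue purge knob out to its detent, held it there for just over a second, then pushed it back home and released it; the last pictures show red still out, yellow still in and the arm clear, and the job was handed in at about 10 s (no verdict was returned).

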